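Close and latch the leak-test box

ROBOT

A 6-joint arm with a two-finger parallel gripper is mounted at the origin on a cart in front of the work surface, level with it; the furniture and walls round the work are solid. World frame = base frame: x ahead of the robot, y to its left, z up, the work surface at z = 0. Lengths are in m, angles in rad, forces in N, time in s.
With the tool pointing down it reaches from about 0.275 to 0.85 m from the base axis. Payload 5.2 kg.
Tool frame: the origin (TCP) lies on the mounting face of the last link; the fingertips stand 173 mm ahead of it and the grasp point (between the pads) lies 155 mm ahead of it; z points along the fingers, y is the direction in which the jaws open and shut (so a half turn about z gives the same grasp; the last joint's range is limited). The gripper opens to 85 mm and grips with 20 to 120 N. Pads are 22 mm wide; open, the fingers measure 114 mm over their backs; the gripper's body (76 mm by 85 mm) begins 54 mm behind the grasp point. The pads swing forward as they close: fully open they stand 13 mm farther back than shut.
Start: joints at [-0.88, 0.259, 1.535, -0, 1.348, -0.203], TCP at [0.429, -0.345, 0.405] pointing down, gripper open.
Joint ranges: [-3.14, 3.14], [-0.91, 2.08], [0.19, 2.58], [-1.22, 4.36], [0.22, 2.71], [-3.12, 3.12]. Speed limits (rad/s): [2.57, 2.57, 3.14, 3.14, 3.14, 3.14].

INTERFACE

Orientations are given as a rotation vector (axis times angle).
In Python, from cell import arm gives the robot as it stands.
- The arm moves only by the shell command python3 -m crank 'ROWS' [FORCE]. ROWS is JSON, a list of rows, each an object with "translation": the shift along the tool's x, y, z each as a share of 0.02 m, from -1 to 1, a list of three; "spin": the turn about the tool's z as a share of 5 degrees, from -1 to 1; "fingers": the gripper's target within -1 to 1 (shut at 1, half-way at 0, fully open at -1). A call has 1 to 5 rows; each row shifts and turns the commanded pose from where the row before left it, along the tool's axes as they then stand; what a row does not reach is not made up. A row lasts 1/8 s, in which the tool goes at most 62.5 mm and 10.7 degrees, less where a joint would pass 70% of its speed; a pose out of reach is approached as far as the arm can. A call with a number of a shift or a turn outside -1 to 1 is refused whole. A call with a gripper value outside its range is refused whole. The fingers move at their own pace and stop on an object; FORCE is the grip in N (left out, the last holds). Time passes only in rows, so rows that do not move let the fingers close. It gives the time, the measured TCP pose, the force and the opening at its end, in the units of the state.
- arm.sense(): the state, without advancing time (a new reading comes with each control period).
- arm.capture(name): name is "scene" or "top"; returns the picture (420x560x3 uint8, red, green, blue); there is no depth.
- arm.calibration(name): a dict with "vertical_fov" (degrees; the focal length in pixels is half the picture's height over the tangent of half this angle, whatever the lens; pixels are square), "cx", "cy" (the principal point, pixels), "R" (3x3) and "t" (3): a world point X has camera coordinates R X + t. Camera axes: x right, y down, z forward; pixel columns grow to the right and rows downward; lengths in m; the calibration is good to about 2 mm. A picture is of the moment at which its call begins. calibration takes no time and is no camera call.
- arm.close_job(): hands the job in, once; it reports no verdict.
The state is a dict: "t": time; "q": joint angles; "qvel": joint speeds; "joint_torque": joint torques, N m; "tool_pos": TCP position; "eef_rot": TCP orientation; "contact_force": force on the tool from outside, world axes, zero at the start; "ft_torque": the same for the moment, N m; "width": finger opening in m.
Only numpy, scipy, OpenCV 4.12 (cv2) and the standard library are available. Lean on these libraries where they do the work, as an engineer would, in place of code of your own. Each camera call takes 0.05 s, during which the arm holds its last target. There are 200 camera calls.

TASK

Close the leak-test box: shut its hinged lid, hook the latch's sprung loop behind the two hooks on the lid, then throw the latch lever over its toggle point until the handle lies flat on its stop and keeps the loop in tension. Leave the beaker, the crimp die and the bearing beside the box where they are.

Things in the scene. Friction and masses are not known exactly. Their poses are not given: they have to be found in the camera images.
- fixture: bolted-down aluminium base plate 340 x 120 mm, top 18 mm above the table; origin on the table under the lever pivot; x along the latch towards box and lid hinge, z up. On it: the latch bracket, a stop post for the thrown handle at x = -62 mm, and an open-topped box, 170 x 110 mm, from x = 67 to 237 mm, with three vials lying inside. Lid hinge axis along y at x = 240 mm, 55 mm up
- lever_pivot (a point): centre of the lever's pivot pin, 77 mm above the table. Axes: z up; x level, from the lever towards the hooks and the lid hinge; y along the pin
- lid (a joint): lid angle, rad: 0 = shut, positive = free edge raised; stiff hinge, it stays where it is left. Lid 175 x 116 mm, 10 mm thick, a clear window in an aluminium frame, free edge towards the lever; shut, its top face is 65 mm above the table
- lid_pad (a point): point on the lid's top face, 65 mm from the lid hinge axis, mid-width (moves with the lid; shut, 175 mm in x from lever_pivot). A few newtons straight down here shut the lid
- hook_seat (a point): where the bar's centre belongs when hooked, midway between the two steel hooks on the lid (moves with the lid). Lid shut: 85 mm ahead (x) of lever_pivot, 13 mm higher, 25 mm above the lid's top; axes then as lever_pivot's. Hooks C-shaped, at y = +-47 mm, 9 mm wide, mouths open towards the lid hinge (+x); upright backs from x = -11 to -5 mm
- hook_lip (a point): tip of the hooks' upper lips, mid-width: 2 mm in +x and 14 mm above hook_seat. Lips are 6 mm thick (11 to 17 mm above the seat); the lower sills' tops are 10 mm below the seat and reach 8 mm in +x. Bring the bar down 12 to 18 mm beyond the seat (+x), clear of the lips, to the seat's level, then go back in -x into the mouths
- bar_mid (a point): middle of the loop's round steel cross bar, 10 mm diameter, 116 mm long, along y. Side rods, 8 mm thick, meet it at y = +-34 mm: 60 mm between them are free for fingers. It can be pinched from above there, closing along x, and turns between the fingers. Loop and lever stay where left; the carried bar drags the lever along: keep it 90 to 106 mm from lever_pivot (farther out the handle tips at the gripper)
- loop (a joint): angle of the loop relative to the lever, rad; the loop's elevation (0 = level, bar towards +x) is joint loop + joint lever; positive raises the bar. The bar is 106.5 mm from the loop's hinge pin; its sprung side rods stretch under tension, 9 N per mm, up to 12 mm
- lever (a joint): lever angle, rad: 0 = handle straight up, positive = tipped away from the box (-x), 1.57 = thrown, level on its stop; lower limit -0.6. The loop's hinge pin is 25 mm from the pivot, 1.88 rad round from +x (up and back) at 0. Hooked, the loop goes taut at about 0.72; toggle point about 1.41, beyond which the tension keeps it down; push it right home
- handle_end (a point): on the handle's centre line 85 mm from lever_pivot, 11 mm short of its end. Handle: steel bar 30 mm wide (y), 12 mm thick, free from 45 to 96 mm from the pivot. Closed fingertips can push its front face, first back (-x), then down; about 5 N needed
- beaker_mid (a point): glass beaker, 68 mm diameter, 87 mm high, a bystander; point at mid-height
- crimp_die_mid (a point): turned steel crimp die, 44 mm diameter, 34 mm high, a bystander; point at mid-height
- bearing_mid (a point): ball bearing, 40 mm diameter, 12 mm high, lying flat, a bystander; point at mid-height

How it is judged:
By the outcome, as a careful person would: the job done as asked, in the order asked, and still so for the second after the job is handed in, with the robot touching nothing.
It also fails if it takes over 53 s, if anything falls off the work surface, if the arm or the gripper's body presses on something with over 40 N, if the wrist force passes 120 N, or if a joint passes its speed limit or range.

## Working session

There is one attempt and no reset: what is moved stays moved. The work goes in short steps, Python scripts to look and compute and a shell command to move; the robot and the scene stay as the last step left them, time stands still between calls to the robot, and variables do not carry over. Pictures are saved under pics/ and viewed, about 8 in all and at most 12, crops included, and the job is handed in when it is done.

```bash
ls; mkdir -p pics; python3 - <<'E'
from cell import arm
import cv2
for n in("scene","top"):
    c=arm.calibration(n);print(n,c)
    cv2.imwrite(f"pics/{n}0.png",arm.capture(n)[:,:,::-1])
print(arm.sense())
E
```

```text
pics
scene {'vertical_fov': 48.82525010943772, 'cx': 278.1226041100807, 'cy': 206.45053621940684, 'R': array([[ 0.63867772, -0.76920128, -0.02049798],
       [-0.34159732, -0.25956132, -0.90329352],
       [ 0.68949405,  0.5839155 , -0.42853313]]), 't': array([-0.42648268,  0.35642783,  0.51976998])}
top {'vertical_fov': 42.1112831605076, 'cx': 270.6178289752989, 'cy': 206.4773481755753, 'R': array([[ 0.02648608, -0.99931728,  0.02575765],
       [-0.99661931, -0.02840166, -0.07709281],
       [ 0.07777174, -0.02362868, -0.99669115]]), 't': array([0.01735508, 0.70226679, 0.97811755])}
{'t': 0.1, 'q': array([-8.79802346e-01,  2.59254679e-01,  1.53599930e+00,  8.59842235e-06,
        1.34799980e+00, -2.02806674e-01]), 'qvel': array([ 2.51356558e-05, -2.54375495e-04, -7.02590210e-04, -2.53841108e-03,
        1.39172779e-03, -6.53139344e-04]), 'joint_torque': array([ 2.00298018e-03, -4.46970499e+01, -2.91247219e+01, -3.75533327e-04,
        6.25237852e-03,  9.60632747e-07]), 'tool_pos': array([ 0.42858299, -0.34437295,  0.4039556 ]), 'eef_rot': array([-2.83160589e+00, -1.35700929e+00,  6.17507219e-04]), 'contact_force': array([-0.4750401 ,  0.18194994, -0.20731396]), 'ft_torque': array([-0.02510083, -0.10440477,  0.03029017]), 'width': 0.08564888546888999}
```

View pics/scene0.png

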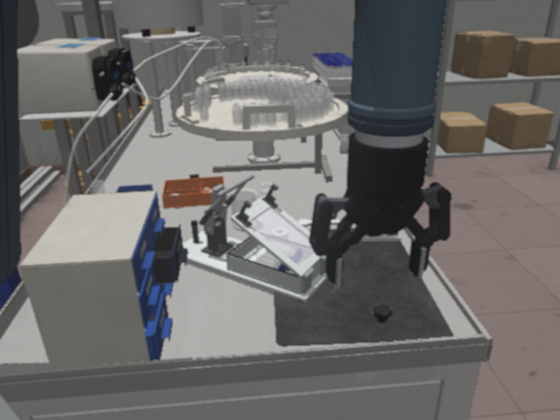

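View pics/top0.png

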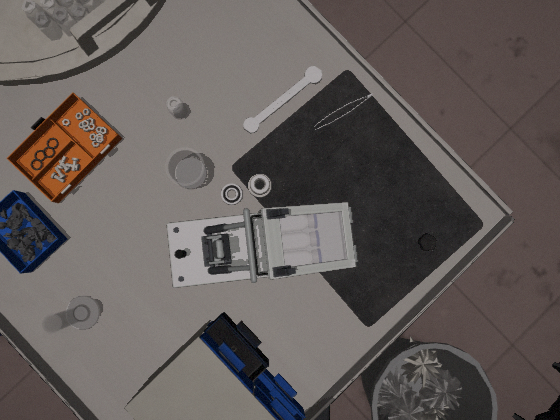

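The overview shows the fixture at about (170–355, 205–287) in the top view. The lid is half open with its hinge to the right, and the loop bar is near (252,245). The beaker is at (188,168), and the die and bearing are at (260,184) and (231,194). I'll zoom in on both views.

```bash
python3 - <<'E'
import cv2
a=cv2.imread("pics/top0.png")[190:300,155:365];b=cv2.imread("pics/scene0.png")[165:300,170:340]
cv2.imwrite("pics/topc.png",cv2.resize(a,None,fx=3.8,fy=3.8,interpolation=cv2.INTER_CUBIC))
cv2.imwrite("pics/scenec.png",cv2.resize(b,None,fx=4.4,fy=4.4,interpolation=cv2.INTER_CUBIC))
E
```

```text
(no output)
```

View pics/topc.png

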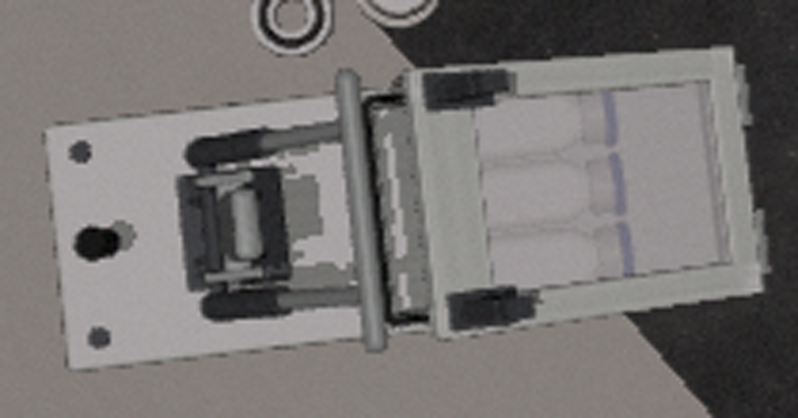

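View pics/scenec.png

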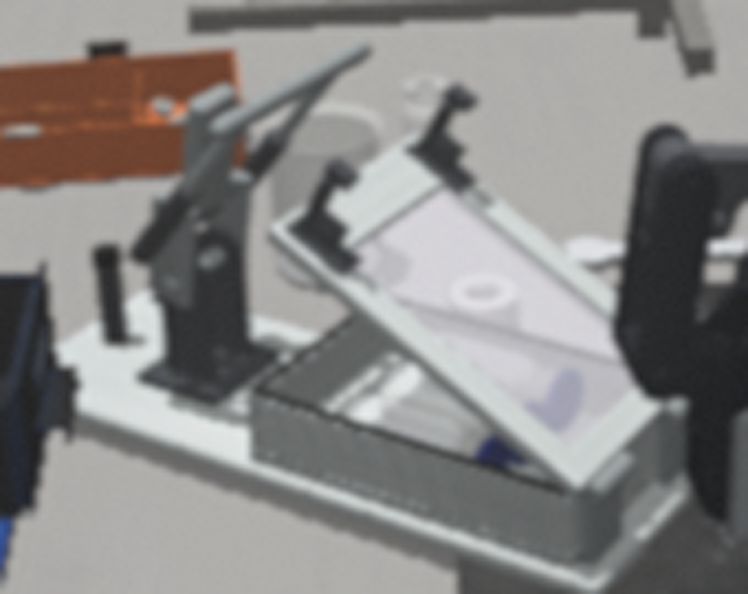

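```bash
cat > h.py <<'E'
import numpy as np
from cell import arm
K={}
for n in("scene","top"):
    c=arm.calibration(n);f=210/np.tan(np.radians(c["vertical_fov"]/2));R=np.array(c["R"]);t=np.array(c["t"])
    K[n]=(f,c["cx"],c["cy"],R,-R.T@t,t)
def ray(n,p):
    f,cx,cy,R,C,t=K[n];d=R.T@np.array([(p[0]-cx)/f,(p[1]-cy)/f,1]);return C,d/np.linalg.norm(d)
def onz(n,p,z):
    C,d=ray(n,p);return C+d*(z-C[2])/d[2]
def proj(n,X):
    f,cx,cy,R,C,t=K[n];x=R@X+t;return np.array([f*x[0]/x[2]+cx,f*x[1]/x[2]+cy])
def tri(ps,pt):
    C1,d1=ray("scene",ps);C2,d2=ray("top",pt)
    s=np.linalg.lstsq(np.c_[d1,-d2],C2-C1,rcond=None)[0];a=C1+s[0]*d1;b=C2+s[1]*d2
    return (a+b)/2,np.linalg.norm(a-b)
T=lambda u,v:(155+u/3.8,190+v/3.8)
S=lambda u,v:(170+u/4.4,165+v/4.4)
E
python3 - <<'E'
from h import *
np.set_printoptions(precision=4,suppress=True)
A=onz("top",T(45,128),.018);B=onz("top",T(70,368),.018);Cc=onz("top",T(335,94),.018)
print("plate",A,B,Cc,np.linalg.norm(A-B))
post=onz("top",T(122,235),.018);print("post",post)
yv=(A-B)/np.linalg.norm(A-B);e=(Cc-A)/np.linalg.norm(Cc-A);print(yv,e,yv@e)
print("scene plate right corner",onz("scene",S(600,585),.018),onz("scene",S(72,400),.018))
for nm,s,t in[("bar far",(365,48),(345,75)),("bar near",(218,128),(375,345)),("lid far free",(408,150),(408,72)),("lid near free",(275,230),(437,338)),("lid near hinge",(580,483),(765,291)),("lid far hinge",(715,385),(733,47)),("hook far tip",(462,97),(430,90)),("hook near",(340,172),(455,310))]:
    X,g=tri(S(*s),T(*t));print(nm,X,"gap",g)
for nm,p in[("beaker",(188,168)),("die",(260,184)),("bearing",(231,194))]:print(nm,onz("top",p,.03))
E
```

```text
plate [0.6649 0.2271 0.018 ] [0.5497 0.2103 0.018 ] [0.6854 0.0869 0.018 ] 0.11639941147815341
post [0.6142 0.1878 0.018 ]
[0.9896 0.1437 0.    ] [ 0.1447 -0.9895  0.    ] 0.0009510780302048327
scene plate right corner [ 0.5984 -0.1256  0.018 ] [0.559  0.1655 0.018 ]
bar far [0.684  0.0779 0.1835] gap 0.0024006693501530175
bar near [0.5748 0.0628 0.185 ] gap 0.001732279608405468
lid far free [0.6878 0.0534 0.1363] gap 0.0021458590598655977
lid near free [0.5768 0.0358 0.1433] gap 0.004207543558828362
lid near hinge [ 0.5966 -0.1163  0.0659] gap 0.00013185443540829326
lid far hinge [ 0.7123 -0.1035  0.0523] gap 0.004174290542732462
hook far tip [0.6869 0.0349 0.1674] gap 0.023439101948408127
hook near [0.5952 0.0237 0.1671] gap 0.01973562409583915
beaker [0.7679 0.1906 0.03  ]
die [0.7422 0.0574 0.03  ]
bearing [0.7222 0.1101 0.03  ]
```

In the crops, the bar runs from (345,75) to (375,345) in the top view and from (218,128) to (365,48) in the scene view. The plate's left corners are at (45,128) and (70,368), and the lid's free corners at (408,72) and (437,338).

- **Fixture:** x axis is about (0.144, −0.9895), pivot near (0.6205, 0.128).
- **Lid:** about 0.445 rad. The measured heights agree with the given sizes.
- **Bar:** at (58, 107) mm from the pivot. The loop length comes out at 105 mm against 106.5 given.

Next I'll turn the tool 43°, move over the lid pad and close the fingers.

```bash
python3 -m crank '[{"translation":[0,0,0],"spin":1,"fingers":1},{"translation":[0,0,0],"spin":1,"fingers":1},{"translation":[0,0,0],"spin":1,"fingers":1},{"translation":[0,0,0],"spin":1,"fingers":1},{"translation":[0,0,0],"spin":1,"fingers":1}]' 40 
python3 -m crank '[{"translation":[0,0,0],"spin":1,"fingers":1},{"translation":[0,0,0],"spin":1,"fingers":1},{"translation":[0,0,0],"spin":1,"fingers":1},{"translation":[0,0,0],"spin":0.6,"fingers":1},{"translation":[0,0,0],"spin":0,"fingers":1}]'
python3 -m crank '[{"translation":[1,-1,0],"spin":0,"fingers":1},{"translation":[1,-1,0],"spin":0,"fingers":1},{"translation":[1,-1,0],"spin":0,"fingers":1},{"translation":[1,-1,0],"spin":0,"fingers":1},{"translation":[1,-1,0],"spin":0,"fingers":1}]'
cat >> h.py <<'E'
O=np.array([.6205,.1277,.077]);ex=np.array([.1445,-.9895,0]);ey=np.array([.9895,.1445,0])
def st(off=.173):
    from scipy.spatial.transform import Rotation as Ro
    s=arm.sense();M=Ro.from_rotvec(s["eef_rot"]).as_matrix();p=s["tool_pos"]+M[:,2]*off-O
    print("t%.2f fix(mm) x%.1f y%.1f z%.1f"%(s["t"],*(1e3*np.array([p@ex,p@ey,p[2]]))),"yaw err deg %.1f tilt %.3f"%(np.degrees(np.arcsin(M[:,1]@ey)),-M[2,2]),"F",np.round([s["contact_force"]@ex,s["contact_force"]@ey,s["contact_force"][2]],1),"w %.4f"%s["width"])
if __name__=="__main__":st()
E
python3 h.py
```

```text
t: 0.72
tool_pos: [0.4286, -0.3444, 0.4042]
eef_rot: [-3.06, -0.708, 0.001]
contact_force: [-1.4, 0.1, -0.7]
width: -0.0002
t: 1.35
tool_pos: [0.4287, -0.3444, 0.4043]
eef_rot: [-3.133, -0.226, 0.001]
contact_force: [0.3, -1.0, 0.9]
width: -0.0003
t: 1.98
tool_pos: [0.5139, -0.2305, 0.4045]
eef_rot: [-3.133, -0.227, 0.001]
contact_force: [0.2, -0.6, -0.4]
width: 0.0002
t1.98 fix(mm) x338.9 y-157.3 z154.5 yaw err deg -0.0 tilt 1.000 F [ 0.6  0.1 -0.4] w 0.0002
```

```bash
python3 -m crank '[{"translation":[1,-1,0],"spin":0,"fingers":1},{"translation":[1,-1,0],"spin":0,"fingers":1},{"translation":[1,-1,0],"spin":0,"fingers":1},{"translation":[1,-1,0],"spin":0,"fingers":1},{"translation":[1,-1,0],"spin":0,"fingers":1}]'
python3 -m crank '[{"translation":[1,-1,0],"spin":0,"fingers":1},{"translation":[1,-1,0.5],"spin":0,"fingers":1},{"translation":[0.85,-0.6,1],"spin":0,"fingers":1},{"translation":[0,0,1],"spin":0,"fingers":1},{"translation":[0,0,1],"spin":0,"fingers":1}]'
python3 -m crank '[{"translation":[0,0,1],"spin":0,"fingers":1},{"translation":[0,0,0.75],"spin":0,"fingers":1},{"translation":[0,0,0],"spin":0,"fingers":1}]' | tail -2
python3 - <<'E'
from h import *
import cv2
st()
a=cv2.resize(arm.capture("scene")[140:300,170:360],None,fx=2.1,fy=2.1,interpolation=2);b=cv2.resize(arm.capture("top")[170:310,155:365],None,fx=1.9,fy=2.4,interpolation=2)
cv2.imwrite("pics/p3.png",np.hstack([a,b])[:,:,::-1])
E
```

```text
t: 2.6
tool_pos: [0.5986, -0.1172, 0.4044]
eef_rot: [-3.133, -0.227, 0.001]
contact_force: [-0.1, 0.0, -0.7]
width: -0.0002
t: 3.22
tool_pos: [0.6472, -0.0582, 0.3324]
eef_rot: [-3.133, -0.227, 0.003]
contact_force: [-0.2, -0.4, -0.2]
width: 0.0001
contact_force: [-0.6, -0.9, -0.2]
width: -0.0002
t3.60 fix(mm) x187.7 y-1.7 z47.6 yaw err deg -0.1 tilt 1.000 F [ 0.8 -0.7 -0.2] w -0.0002
```

View pics/p3.png

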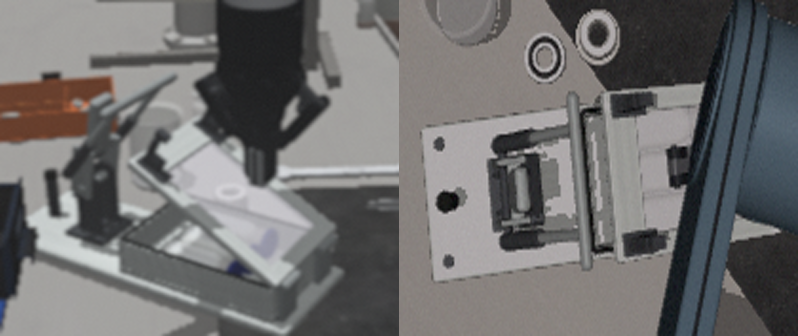

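The closed fingertips, at about (262,180) in the left half, are over the middle of the lid. I'll push it down now.

```bash
python3 -m crank '[{"translation":[0.05,0,0.8],"spin":0,"fingers":1},{"translation":[0.03,0,0.6],"spin":0,"fingers":1},{"translation":[0,-0.1,0.4],"spin":0,"fingers":1},{"translation":[0,-0.1,0.4],"spin":0,"fingers":1}]' | tail -2; python3 h.py
python3 -m crank '[{"translation":[0,-0.1,0.4],"spin":0,"fingers":1},{"translation":[0,-0.1,0.3],"spin":0,"fingers":1},{"translation":[0,0,0],"spin":0,"fingers":1}]' | tail -2; python3 h.py
```

```text
contact_force: [-1.2, -1.0, 1.9]
width: -0.0001
t4.20 fix(mm) x183.8 y1.1 z5.2 yaw err deg -0.1 tilt 1.000 F [ 0.8 -1.4  1.9] w -0.0001
contact_force: [-0.2, 0.8, 0.3]
width: 0.0002
t4.58 fix(mm) x179.7 y0.6 z-9.1 yaw err deg -0.1 tilt 1.000 F [-0.8 -0.   0.3] w 0.0002
```

```bash
python3 -m crank '[{"translation":[0,-0.05,0.12],"spin":0,"fingers":1},{"translation":[0,0,0.1],"spin":0,"fingers":1},{"translation":[0,0,0],"spin":0,"fingers":1}]' | tail -2; python3 h.py
python3 -m crank '[{"translation":[0,0,0.08],"spin":0,"fingers":1},{"translation":[0,0,0],"spin":0,"fingers":1}]' | tail -2; python3 h.py
```

```text
contact_force: [-0.8, 0.4, 5.6]
width: -0.0002
t4.95 fix(mm) x179.0 y1.3 z-11.6 yaw err deg -0.1 tilt 1.000 F [-0.5 -0.7  5.6] w -0.0002
contact_force: [-6.1, 1.4, 13.9]
width: 0.0
t5.20 fix(mm) x179.1 y1.3 z-11.7 yaw err deg -0.1 tilt 1.000 F [-2.2 -5.9 13.9] w 0.0000
```

The lid stopped hard at 65 mm with 14 N, so it's shut. I'll rise, half-open the fingers and approach above the bar.

```bash
python3 -m crank '[{"translation":[0,0,-1],"spin":0,"fingers":1},{"translation":[0,0,-1],"spin":0,"fingers":1},{"translation":[0,0,-1],"spin":0,"fingers":1},{"translation":[0,0,-1],"spin":0,"fingers":0.5},{"translation":[0,0,-1],"spin":0,"fingers":0.1}]' >/dev/null
python3 -m crank '[{"translation":[0,0,-1],"spin":0,"fingers":0.1},{"translation":[0,0,-1],"spin":0,"fingers":0.1},{"translation":[0,0,-1],"spin":0,"fingers":0.1},{"translation":[0,-1,0],"spin":0,"fingers":0.1},{"translation":[0,-1,0],"spin":0,"fingers":0.1}]' >/dev/null
python3 -m crank '[{"translation":[0,-1,0],"spin":0,"fingers":0.1},{"translation":[0,-1,0],"spin":0,"fingers":0.1},{"translation":[0,-1,0],"spin":0,"fingers":0.1},{"translation":[-0.05,-1,0],"spin":0,"fingers":0.1},{"translation":[0,0,0],"spin":0,"fingers":0.1}]' |tail -2
python3 - <<'E'
from h import *
import cv2
st()
a=cv2.resize(arm.capture("scene")[110:290,170:350],None,fx=2.2,fy=2.6,interpolation=2);b=cv2.resize(arm.capture("top")[170:310,155:365],None,fx=1.9,fy=3.342,interpolation=2)
a=cv2.resize(a,(396,468));b=cv2.resize(b,(399,468))
cv2.imwrite("pics/p4.png",np.hstack([a,b])[:,:,::-1])
E
```

```text
contact_force: [0.1, -0.0, -0.2]
width: 0.0385
t7.08 fix(mm) x57.1 y0.1 z145.8 yaw err deg 0.0 tilt 1.000 F [ 0.1  0.1 -0.2] w 0.0385
```

View pics/p4.png

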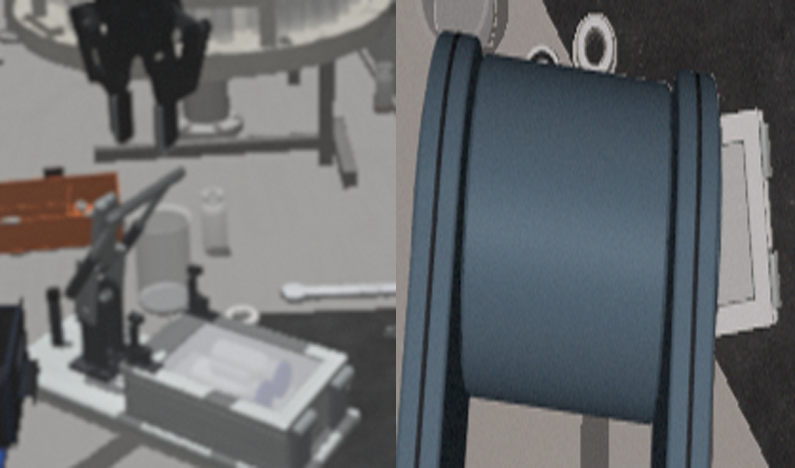

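The left view shows the lid shut with the fingertips at (122,140) and (168,147), straddling the bar's middle at about (148,200) below. I'll go down and pinch.

```bash
python3 -m crank '[{"translation":[0,0.05,1],"spin":0,"fingers":0.1},{"translation":[0,0,1],"spin":0,"fingers":0.1},{"translation":[0,0,0.65],"spin":0,"fingers":0.1},{"translation":[0,0,0],"spin":0,"fingers":0.1}]' |tail -2; python3 h.py
python3 -m crank '[{"translation":[0,0,0],"spin":0,"fingers":0.5},{"translation":[0,0,0],"spin":0,"fingers":0.8},{"translation":[0,0,0],"spin":0,"fingers":1},{"translation":[0,0,0],"spin":0,"fingers":1}]' 25 |tail -2
python3 - <<'E'
from h import *
import cv2
st()
a=cv2.resize(arm.capture("scene")[120:270,180:320],None,fx=4,fy=4,interpolation=2)
cv2.imwrite("pics/p5.png",a[:,:,::-1])
E
```

```text
contact_force: [-0.2, -0.7, -0.7]
width: 0.0383
t7.67 fix(mm) x60.6 y-0.4 z91.6 yaw err deg -0.1 tilt 1.000 F [ 0.7 -0.3 -0.7] w 0.0383
contact_force: [0.2, -0.7, 2.1]
width: 0.0085
t8.18 fix(mm) x60.2 y0.7 z93.5 yaw err deg -0.1 tilt 1.000 F [0.7 0.1 2.1] w 0.0085
```

View pics/p5.png

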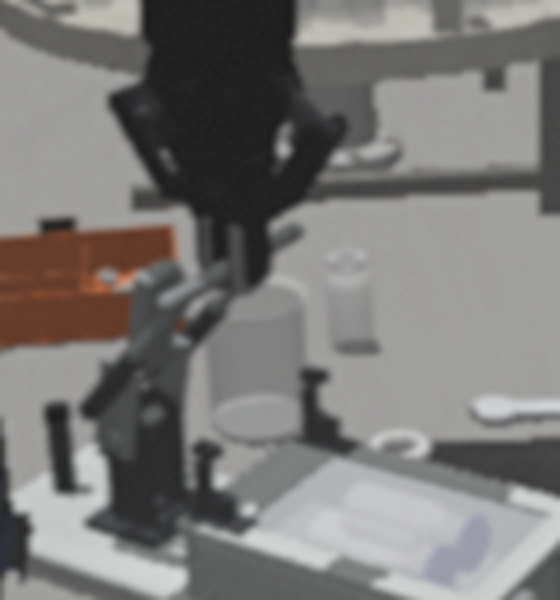

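The bar is pinched. The fingertip ends at (237,290) sit about 14 mm below the bar at (237,262), and the width is about 9 mm. I'll carry it in towards the pivot to about 104 mm and then follow an arc down, stopping before the hooks.

```bash
python3 -m crank '[{"translation":[0,-0.25,0.4],"spin":0,"fingers":1},{"translation":[0,-0.25,0.4],"spin":0,"fingers":1},{"translation":[0,0.35,0.25],"spin":0,"fingers":1},{"translation":[0,0.4,0.25],"spin":0,"fingers":1}]' 30|tail -2;python3 h.py
python3 -m crank '[{"translation":[0,0.35,0.3],"spin":0,"fingers":1},{"translation":[0,0.3,0.3],"spin":0,"fingers":1},{"translation":[0,0.25,0.35],"spin":0,"fingers":1},{"translation":[0,0.25,0.3],"spin":0,"fingers":1}]'|tail -2;python3 h.py
python3 -m crank '[{"translation":[0,0.2,0.35],"spin":0,"fingers":1},{"translation":[0,0.2,0.35],"spin":0,"fingers":1},{"translation":[0,0,0],"spin":0,"fingers":1}]'|tail -2
python3 - <<'E'
from h import *
import cv2
st(.159)
a=cv2.resize(arm.capture("scene")[180:270,190:300],None,fx=7,fy=6.5,interpolation=2)
cv2.imwrite("pics/p6.png",a[:,:,::-1])
E
```

```text
contact_force: [2.3, 5.1, -1.7]
width: 0.0087
t8.72 fix(mm) x64.1 y0.5 z66.2 yaw err deg -0.1 tilt 1.000 F [-4.7  3.  -1.7] w 0.0087
contact_force: [2.1, 10.3, -2.1]
width: 0.0085
t9.22 fix(mm) x86.1 y0.1 z40.3 yaw err deg -0.1 tilt 1.000 F [-9.8  3.6 -2.1] w 0.0085
contact_force: [2.4, 8.8, -0.6]
width: 0.0084
t9.60 fix(mm) x94.0 y0.2 z40.1 yaw err deg -0.1 tilt 1.000 F [-8.4  3.7 -0.6] w 0.0084
```

View pics/p6.png

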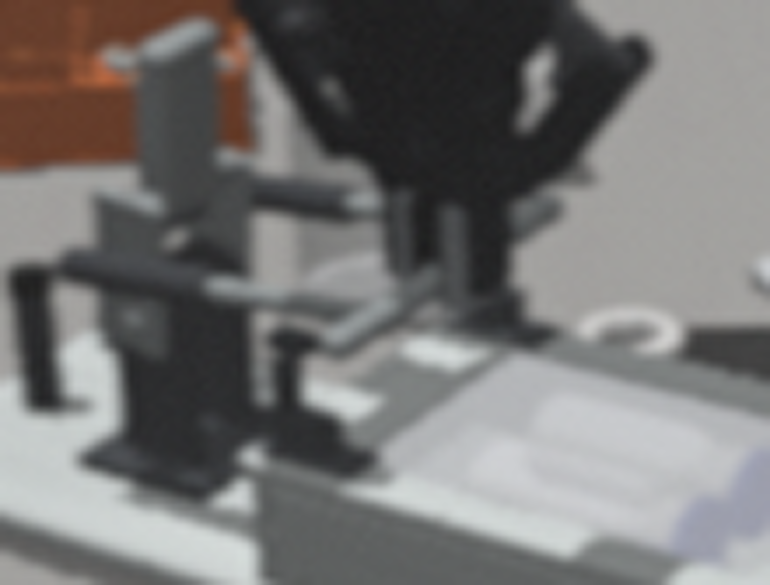

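```bash
cat > m.py <<'E'
from h import *
import sys
P=lambda u,v:(190+u/7,180+v/6.5)
def fx(p,z,):
    X=onz("scene",p,z)-O;return np.round([1e3*X@ex,1e3*X@ey],1)
def fxy(p,y):
    C,d=ray("scene",p);s=(y-(C-O)@ey)/(d@ey);X=C+s*d-O;return np.round([1e3*X@ex,1e3*X[2]],1)
print("bar near end z117",fx(P(330,340),.117),"y-58:",fxy(P(330,340),-.058))
print("lip top right tip near face y-51.5 (expect x87,z30)",fxy(P(318,340),-.0515),"lip left",fxy(P(272,337),-.0515),"lip bottom right",fxy(P(315,352),-.0515))
print("sill right end (exp x93,z3)",fxy(P(338,425),-.0515),"back bottom left",fxy(P(278,385),-.0515))
for n,X in[("lip tip",(.087,-.0515,.030)),("lip back top",(.074,-.0515,.030)),("sill",(.093,-.0515,.003)),("bar end",(.094,-.058,.040)),("pivot",(0,-.03,0)),("lid front near top",(.065,-.058,-.012)),("lid far.. hinge near",(.24,-.058,-.012)),("post top",(-.062,0,0))]:
    p=proj("scene",O+X[0]*ex+X[1]*ey+np.array([0,0,X[2]]));print(n,np.round([(p[0]-190)*7,(p[1]-180)*6.5]))
E
python3 m.py
```

```text
bar near end z117 [ 99.3 -60.8] y-58: [97.1 38.1]
lip top right tip near face y-51.5 (expect x87,z30) [87.9 32.5] lip left [71.8 29.3] lip bottom right [86.5 28.1]
sill right end (exp x93,z3) [92.7  4.8] back bottom left [72.6 13. ]
lip tip [316. 347.]
lip back top [278. 337.]
sill [339. 430.]
bar end [320. 332.]
pivot [129. 337.]
lid front near top [249. 460.]
lid far.. hinge near [791. 619.]
post top [ 35. 257.]
```

The hook points fall within about 1–2 mm of where the fixture pose predicts: the lip tip at crop (318,340) gives x = 88 and the sill gives 92.7. The bar's near end, at (330,340), is beyond the lips. I'll bring it to x ≈ 100 and down to seat level.

```bash
python3 -m crank '[{"translation":[0,0.3,0.3],"spin":0,"fingers":1},{"translation":[0,0,0.3],"spin":0,"fingers":1},{"translation":[0,0,0.3],"spin":0,"fingers":1},{"translation":[0,0,0],"spin":0,"fingers":1}]'|tail -2;python3 -c "from h import *;st(.159)"
python3 -m crank '[{"translation":[0,0,0.25],"spin":0,"fingers":1},{"translation":[0,0,0.2],"spin":0,"fingers":1},{"translation":[0,0,0],"spin":0,"fingers":1}]'|tail -2;python3 -c "from h import *;st(.159)"
```

```text
contact_force: [2.1, 4.1, 0.0]
width: 0.0082
t10.15 fix(mm) x101.9 y0.2 z23.0 yaw err deg -0.1 tilt 1.000 F [-3.7  2.7  0. ] w 0.0082
contact_force: [1.5, 0.6, 0.6]
width: 0.0085
t10.53 fix(mm) x102.5 y0.2 z14.5 yaw err deg -0.1 tilt 1.000 F [-0.4  1.6  0.6] w 0.0085
```

```bash
python3 -m crank '[{"translation":[0,-0.3,0.05],"spin":0,"fingers":1},{"translation":[0,-0.25,0],"spin":0,"fingers":1},{"translation":[0,-0.15,0],"spin":0,"fingers":1},{"translation":[0,0,0],"spin":0,"fingers":1}]'|tail -2;python3 -c "from h import *;st(.159)"
python3 -m crank '[{"translation":[0,-0.12,0],"spin":0,"fingers":1},{"translation":[0,0,0],"spin":0,"fingers":1}]'|tail -2;python3 - <<'E'
from h import *
import cv2
st(.159)
a=cv2.resize(arm.capture("scene")[180:270,190:300],None,fx=7,fy=6.5,interpolation=2)
cv2.imwrite("pics/p7.png",a[:,:,::-1])
E
```

```text
contact_force: [2.6, -8.7, -0.3]
width: 0.0083
t11.03 fix(mm) x91.1 y0.5 z14.0 yaw err deg -0.1 tilt 1.000 F [ 9.   1.4 -0.3] w 0.0083
contact_force: [2.1, -8.2, -0.4]
width: 0.0083
t11.28 fix(mm) x88.9 y0.5 z13.9 yaw err deg -0.1 tilt 1.000 F [ 8.4  0.9 -0.4] w 0.0083
```

View pics/p7.png

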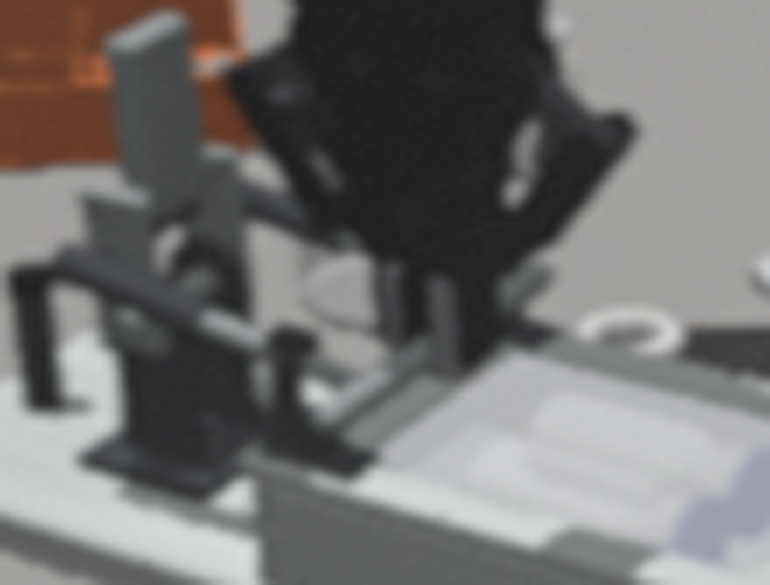

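The bar's near end, at (325,405), is at seat level, with the lip above left at (290,340). I'll continue in −x until the hook backs stop it.

```bash
python3 -m crank '[{"translation":[0,-0.1,0],"spin":0,"fingers":1},{"translation":[0,0,0],"spin":0,"fingers":1}]'|tail -2;python3 -c "from h import *;st(.159)"
python3 -m crank '[{"translation":[0,-0.1,0],"spin":0,"fingers":1},{"translation":[0,0,0],"spin":0,"fingers":1}]'|tail -2;python3 -c "from h import *;st(.159)"
python3 -m crank '[{"translation":[0,-0.1,0],"spin":0,"fingers":1},{"translation":[0,0,0],"spin":0,"fingers":1}]'|tail -2;python3 -c "from h import *;st(.159)"
```

```text
contact_force: [2.7, -8.7, -0.7]
width: 0.0086
t11.57 fix(mm) x87.0 y0.5 z13.9 yaw err deg -0.1 tilt 1.000 F [ 9.   1.4 -0.7] w 0.0086
contact_force: [2.4, -8.9, -0.1]
width: 0.0085
t11.82 fix(mm) x85.2 y0.5 z13.9 yaw err deg -0.1 tilt 1.000 F [ 9.1  1.1 -0.1] w 0.0085
contact_force: [2.6, -9.9, -0.1]
width: 0.0088
t12.07 fix(mm) x83.4 y0.5 z13.9 yaw err deg -0.1 tilt 1.000 F [10.1  1.1 -0.1] w 0.0088
```

```bash
python3 -m crank '[{"translation":[0,-0.1,0],"spin":0,"fingers":1},{"translation":[0,0,0],"spin":0,"fingers":1}]'|tail -2;python3 -c "from h import *;st(.159)"
python3 -m crank '[{"translation":[0,-0.07,0],"spin":0,"fingers":1},{"translation":[0,0,0],"spin":0,"fingers":1}]'|tail -2;python3 -c "from h import *;st(.159)"
```

```text
contact_force: [2.7, -10.3, -0.6]
width: 0.0082
t12.32 fix(mm) x81.6 y0.5 z14.0 yaw err deg -0.1 tilt 1.000 F [10.6  1.2 -0.6] w 0.0082
contact_force: [3.7, -11.1, -0.7]
width: 0.0083
t12.57 fix(mm) x80.6 y0.6 z13.9 yaw err deg -0.1 tilt 1.000 F [11.5  2.  -0.7] w 0.0083
```

```bash
python3 -m crank '[{"translation":[0,-0.1,0],"spin":0,"fingers":1},{"translation":[0,0,0],"spin":0,"fingers":1}]'|tail -2;python3 - <<'E'
from h import *
import cv2
st(.159)
a=cv2.resize(arm.capture("scene")[180:270,190:300],None,fx=7,fy=6.5,interpolation=2)
cv2.imwrite("pics/p8.png",a[:,:,::-1])
E
```

```text
contact_force: [2.9, -13.0, -1.5]
width: 0.0086
t12.82 fix(mm) x79.0 y0.6 z14.0 yaw err deg -0.1 tilt 1.000 F [13.3  0.9 -1.5] w 0.0086
```

View pics/p8.png

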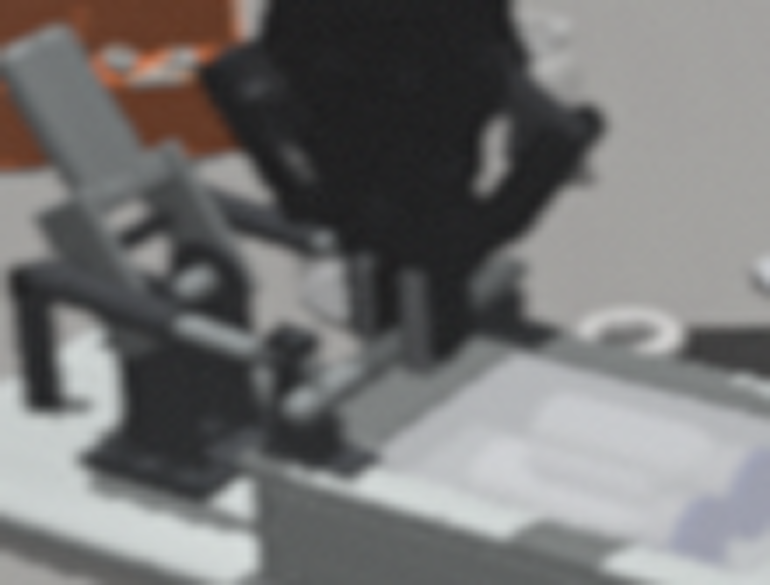

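The bar's near end, at (300,400), is now inside the hook, under the lip at (290,335), and the lever has tipped back as expected. I'll make one more nudge to confirm it's bottomed.

```bash
python3 -m crank '[{"translation":[0,-0.08,0],"spin":0,"fingers":1},{"translation":[0,0,0],"spin":0,"fingers":1}]'|tail -2;python3 -c "from h import *;st(.159);print(fxy) if 0 else None"
python3 -c "
from m import *
print('BAR now',fxy(P(298,402),-.058))"|tail -1
python3 -m crank '[{"translation":[0,-0.08,0],"spin":0,"fingers":1},{"translation":[0,0,0],"spin":0,"fingers":1}]'|tail -2;python3 -c "from h import *;st(.159)"
```

```text
contact_force: [3.2, -14.2, -0.4]
width: 0.0086
t13.12 fix(mm) x77.8 y0.6 z14.1 yaw err deg -0.1 tilt 1.000 F [14.5  1.1 -0.4] w 0.0086
BAR now [84.4 13.6]
contact_force: [3.5, -17.1, -0.9]
width: 0.0082
t13.38 fix(mm) x77.0 y0.7 z14.1 yaw err deg -0.1 tilt 1.000 F [17.4  1.  -0.9] w 0.0082
```

The bar is at (84.4, 13.6) mm against a seat of (85, 13), and the force rises when pushed, so it's seated. I'll ease off, release and rise.

```bash
python3 -m crank '[{"translation":[0,0.12,0],"spin":0,"fingers":1},{"translation":[0,0,0],"spin":0,"fingers":0.6},{"translation":[0,0,0],"spin":0,"fingers":0.2},{"translation":[0,0,0],"spin":0,"fingers":0.2},{"translation":[0,0,-0.4],"spin":0,"fingers":0.2}]'|tail -2;python3 h.py
python3 -m crank '[{"translation":[0,0,-1],"spin":0,"fingers":0.2},{"translation":[0,0,-1],"spin":0,"fingers":0.2},{"translation":[0,0,-1],"spin":0,"fingers":1},{"translation":[0,0,-1],"spin":0,"fingers":1},{"translation":[0,0,-1],"spin":0,"fingers":1}]'|tail -2
python3 -m crank '[{"translation":[0,0,-1],"spin":0,"fingers":1},{"translation":[0,0,0],"spin":0,"fingers":1}]'|tail -2;python3 - <<'E'
from h import *
import cv2
st()
print(onz("top",(210,315),.2),onz("top",(210,315),.1))
a=cv2.resize(arm.capture("scene")[160:270,170:300],None,fx=5.5,fy=5.5,interpolation=2)
cv2.imwrite("pics/p9.png",a[:,:,::-1])
E
```

```text
contact_force: [-0.3, -0.6, 0.6]
width: 0.0338
t14.00 fix(mm) x72.9 y-0.5 z7.2 yaw err deg -0.1 tilt 1.000 F [ 0.5 -0.4  0.6] w 0.0338
contact_force: [0.0, 0.5, -0.4]
width: 0.0002
contact_force: [0.2, 0.5, -0.3]
width: 0.0002
t14.88 fix(mm) x73.4 y1.3 z130.1 yaw err deg -0.1 tilt 1.000 F [-0.5  0.3 -0.3] w 0.0002
[0.52257957 0.12716005 0.2       ] [0.51041608 0.13521723 0.1       ]
```

View pics/p9.png

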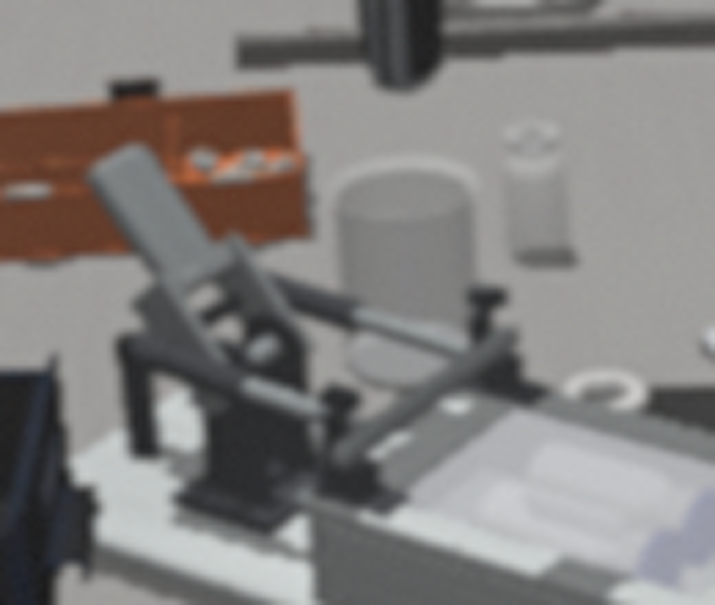

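The bar lies in both hooks, with the near end at (345,445) under the lip at (340,400) and the far end at (505,340). The handle is tilted back about 0.7 rad. Before going to the handle I'll check the height of the instrument at the left.

```bash
python3 -c "
from h import *
print(tri((156,196),(203,332)))
for z in(.1,.15,.2,.25):print(z,onz('top',(203,332),z),onz('scene',(156,196),z))"
python3 -m crank '[{"translation":[0,-1,0],"spin":0,"fingers":1},{"translation":[0,-1,0],"spin":0,"fingers":1},{"translation":[0,-1,0],"spin":0,"fingers":1},{"translation":[0,-1,0],"spin":0,"fingers":1},{"translation":[0,-0.75,0],"spin":0,"fingers":1}]'|tail -2;python3 h.py
```

```text
(array([0.4927557 , 0.13993448, 0.18931921]), np.float64(0.007233161992386326))
0.1 [0.48206767 0.14591028 0.1       ] [0.60801884 0.3192015  0.1       ]
0.15 [0.48967587 0.14130591 0.15      ] [0.5423863  0.22076952 0.15      ]
0.2 [0.49728406 0.13670155 0.2       ] [0.47675377 0.12233754 0.2       ]
0.25 [0.50489225 0.13209718 0.25      ] [0.41112124 0.02390556 0.25      ]
contact_force: [-0.0, 0.0, 0.5]
width: -0.0001
t15.55 fix(mm) x-23.5 y0.3 z127.7 yaw err deg -0.0 tilt 1.000 F [-0.1 -0.   0.5] w -0.0001
```

The instrument is about 0.19 m high, so the forearm clears it. I'll go down in front of the handle and push.

```bash
python3 -m crank '[{"translation":[0,0,1],"spin":0,"fingers":1},{"translation":[0,0,1],"spin":0,"fingers":1},{"translation":[0,0,1],"spin":0,"fingers":1},{"translation":[0,0,0],"spin":0,"fingers":1}]'|tail -2;python3 h.py
python3 -m crank '[{"translation":[0,-0.3,0],"spin":0,"fingers":1},{"translation":[0,-0.3,0],"spin":0,"fingers":1},{"translation":[0,-0.25,0.2],"spin":0,"fingers":1},{"translation":[0,-0.25,0.25],"spin":0,"fingers":1}]'|tail -2;python3 h.py
python3 -m crank '[{"translation":[0,-0.2,0.3],"spin":0,"fingers":1},{"translation":[0,-0.2,0.3],"spin":0,"fingers":1},{"translation":[0,0,0],"spin":0,"fingers":1}]'|tail -2;python3 h.py
```

```text
contact_force: [-0.5, -0.2, 0.3]
width: 0.0003
t16.05 fix(mm) x-22.1 y-0.8 z66.0 yaw err deg -0.1 tilt 1.000 F [ 0.1 -0.5  0.3] w 0.0003
contact_force: [0.5, -1.0, 1.6]
width: 0.0003
t16.55 fix(mm) x-44.1 y0.6 z58.9 yaw err deg -0.1 tilt 1.000 F [1.1 0.3 1.6] w 0.0003
contact_force: [1.2, 0.6, 1.8]
width: 0.0001
t16.93 fix(mm) x-51.9 y0.5 z46.3 yaw err deg -0.1 tilt 1.000 F [-0.4  1.3  1.8] w 0.0001
```

```bash
python3 -m crank '[{"translation":[0,-0.15,0.3],"spin":0,"fingers":1},{"translation":[0,-0.15,0.35],"spin":0,"fingers":1},{"translation":[0,-0.1,0.35],"spin":0,"fingers":1},{"translation":[0,0,0],"spin":0,"fingers":1}]'|tail -2;python3 h.py
python3 -m crank '[{"translation":[0,-0.1,0.35],"spin":0,"fingers":1},{"translation":[0,-0.1,0.35],"spin":0,"fingers":1},{"translation":[0,0,0],"spin":0,"fingers":1}]'|tail -2;python3 h.py
python3 -m crank '[{"translation":[0,0,0.2],"spin":0,"fingers":1},{"translation":[0,0,0.2],"spin":0,"fingers":1},{"translation":[0,0,0],"spin":0,"fingers":1}]'|tail -2;python3 h.py
```

```text
contact_force: [-0.6, 0.0, 0.4]
width: 0.0
t17.43 fix(mm) x-59.8 y0.2 z26.1 yaw err deg -0.1 tilt 1.000 F [-0.1 -0.6  0.4] w 0.0000
contact_force: [-0.6, -0.2, -0.4]
width: -0.0
t17.80 fix(mm) x-63.6 y-0.3 z11.4 yaw err deg -0.1 tilt 1.000 F [ 0.1 -0.7 -0.4] w -0.0000
contact_force: [-5.2, 0.1, 11.7]
width: 0.0002
t18.18 fix(mm) x-63.6 y0.4 z6.3 yaw err deg -0.1 tilt 1.000 F [-0.8 -5.1 11.7] w 0.0002
```

```bash
python3 -m crank '[{"translation":[0,0,0.15],"spin":0,"fingers":1},{"translation":[0,0,0],"spin":0,"fingers":1}]'|tail -2;python3 h.py
python3 -m crank '[{"translation":[0,0,-0.5],"spin":0,"fingers":1},{"translation":[0,0,-1],"spin":0,"fingers":1},{"translation":[0,0,-1],"spin":0,"fingers":1},{"translation":[0,0,-1],"spin":0,"fingers":1},{"translation":[0,0,-1],"spin":0,"fingers":1}]'|tail -2
python3 -m crank '[{"translation":[0,0,-1],"spin":0,"fingers":1},{"translation":[-1,1,-1],"spin":0,"fingers":1},{"translation":[-1,1,-1],"spin":0,"fingers":1},{"translation":[-1,1,-1],"spin":0,"fingers":1},{"translation":[-1,1,-1],"spin":0,"fingers":1}]'|tail -2
python3 -m crank '[{"translation":[-1,1,0],"spin":0,"fingers":1},{"translation":[-1,1,0],"spin":0,"fingers":1},{"translation":[-1,1,0],"spin":0,"fingers":1},{"translation":[-1,1,0],"spin":0,"fingers":1},{"translation":[-1,1,0],"spin":0,"fingers":1}]'|tail -2
python3 -m crank '[{"translation":[-1,1,0],"spin":0,"fingers":1},{"translation":[-1,1,0],"spin":0,"fingers":1},{"translation":[-0.5,1,0],"spin":0,"fingers":1},{"translation":[0,1,0],"spin":0,"fingers":1},{"translation":[0,0,0],"spin":0,"fingers":1}]'|tail -2
python3 - <<'E'
from h import *
import cv2
st()
s=arm.capture("scene");t=arm.capture("top")
cv2.imwrite("pics/s10.png",s[:,:,::-1]);cv2.imwrite("pics/t10.png",t[:,:,::-1])
a=cv2.resize(s[180:280,170:300],(500,385),interpolation=2);b=cv2.resize(t[140:310,155:365],(300,243),interpolation=2)
o=np.zeros((385,800,3),np.uint8);o[:,:500]=a;o[:243,500:]=b
cv2.imwrite("pics/p10.png",o[:,:,::-1])
E
```

```text
contact_force: [-9.5, -1.5, 25.8]
width: 0.0003
t18.43 fix(mm) x-63.6 y0.5 z6.1 yaw err deg -0.1 tilt 1.000 F [ 0.1 -9.6 25.8] w 0.0003
contact_force: [0.1, 0.0, 0.9]
width: 0.0001
contact_force: [0.2, -0.6, 0.2]
width: -0.0
contact_force: [-0.6, -0.3, 0.9]
width: -0.0003
contact_force: [-1.7, -0.4, 0.5]
width: -0.0002
t20.93 fix(mm) x197.1 y-230.2 z191.5 yaw err deg -0.2 tilt 1.000 F [ 0.2 -1.7  0.5] w -0.0002
```

View pics/p10.png

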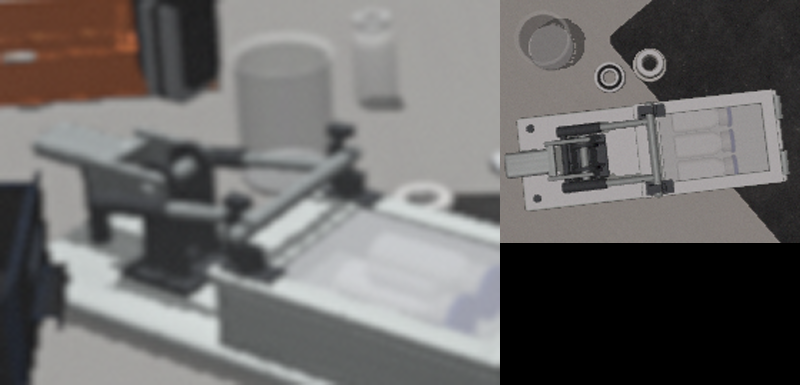

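The final view shows the handle flat, with its end at (40,145) on the post. The bar is still under both hook lips, its near end at (240,235) and the hook lip at (237,205). The bystanders look unmoved. I'll check these numerically.

```bash
python3 - <<'E'
from m import *
import cv2
Q=lambda u,v:(170+u/3.846,180+v/3.85)
print("bar near end",fxy(Q(240,236),-.058),"handle end near top corner exp(-96,6)",fxy(Q(85,165),-.015),fxy(Q(35,148),-.015))
a=cv2.imread("pics/top0.png");b=cv2.imread("pics/t10.png")
for n,(x,y,w) in dict(beaker=(188,168,24),die=(260,184,13),bearing=(231,194,11)).items():
    p,q=[i[y-w:y+w,x-w:x+w].astype(np.float32).mean(2) for i in(a,b)]
    print(n,np.abs(p-q).mean(),cv2.phaseCorrelate(p,q))
s=arm.sense();print(s["t"],np.abs(s["qvel"]).max())
E
```

```text
bar near end z117 [ 99.3 -60.8] y-58: [97.1 38.1]
lip top right tip near face y-51.5 (expect x87,z30) [87.9 32.5] lip left [71.8 29.3] lip bottom right [86.5 28.1]
sill right end (exp x93,z3) [92.7  4.8] back bottom left [72.6 13. ]
lip tip [316. 347.]
lip back top [278. 337.]
sill [339. 430.]
bar end [320. 332.]
pivot [129. 337.]
lid front near top [249. 460.]
lid far.. hinge near [791. 619.]
post top [ 35. 257.]
bar near end [84.1 14.8] handle end near top corner exp(-96,6) [-57.5  -0.2] [-94.9   1.3]
beaker 1.7589698 ((0.023963561579130044, 0.07833042016748593), 1.0067377207386825)
die 2.061637 ((0.49246326624708203, 0.5662131270734907), 0.9813054220339562)
bearing 1.782369 ((-0.04353248565217349, 0.003208328243147207), 1.0012079642878637)
21.025 0.014228828100370492
```

```bash
python3 -c "
from cell import arm
print(arm.close_job())"
```

```text
the job is handed in; nothing more can be done
None
```

The box is closed and latched, and I handed the job in at about 21 s of the 53 s allowed. I shut the lid first, hooked the bar behind both hooks, then threw the lever onto its stop and moved the arm well clear.

**Last checks**
- **Lid:** it stopped hard at 65 mm above the table and took 14 N there.
- **Loop bar:** the camera puts its near end at (84, 15) mm from the lever pivot, against a seat of (85, 13). In the final picture both ends are under the hook lips.
- **Handle:** it met its stop level, with the fingertips 6 mm above the pivot, and took 26 N. It was still flat after I let go. The near edge read −0.2 to 1.3 mm in height, which is level, but a few millimetres below the 6 mm expected for the top face. I put that down to which edge I picked.
- **Bystanders:** the beaker and bearing shifted by less than 0.1 pixel. The die's patch read about 0.5 pixel, roughly 1 mm. The arm never went near it, so I take that as image noise.

**Not confirmed:** I did not measure the loop's tension directly. The push force was only about 2 N or less on the way over the toggle, less than the roughly 5 N stated. I infer the tension from the handle staying down and the bar still sitting in the hooks.

One small disagreement: while carrying the bar, the TCP-based reading of its x position was 3 to 6 mm short of the camera's. I seated it by the camera position and the rise in contact force.

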